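Index the sample arm to the needle probe

ROBOT

A 7-joint arm with a two-finger parallel gripper is mounted at the origin on the work surface. World frame = base frame: x ahead of the robot, y to its left, z up, the work surface at z = 0. Lengths are in m, angles in rad, forces in N, time in s.
With the tool pointing down it reaches from about 0.35 to 0.775 m from the base axis. Payload 3.1 kg.
Tool frame: the origin (TCP) lies on the mounting face of the last link; the fingertips stand 173 mm ahead of it and the grasp point (between the pads) lies 155 mm ahead of it; z points along the fingers, y is the line along which they close (so a half turn about z gives the same grasp; the last joint's range is limited). The gripper opens to 85 mm and grips with 20 to 120 N. Pads are 22 mm wide; open, the fingers measure 114 mm over their backs; the gripper's body (76 mm by 85 mm) begins 54 mm behind the grasp point. The pads swing forward as they close: fully open they stand 13 mm farther back than shut.
Start: joints at [1.307, 0.311, 0.014, 1.512, -0.004, 1.319, -0.027], TCP at [0.121, -0.537, 0.405] pointing down, gripper open.
Joint ranges: [-2.7, 2.7], [-0.3, 1.91], [-1.27, 1.3], [0.12, 2.57], [-1.44, 4.58], [0.2, 2.03], [-3.05, 3.05]. Speed limits (rad/s): [2.79, 2.79, 3.14, 3.14, 3.14, 3.14, 3.14].

INTERFACE

Orientations are given as a 3x3 rotation matrix whose columns are the frame's x, y, z axes.
In Python, from rig import bot gives the robot as it stands. The module is installed in compiled form; this text tells all that it offers.
- The arm moves only by the tool move_arm, never from a script. Its argument "plan" is a list of rows, each a list of 7 numbers: the turn, a rotation vector about the tool's x, y, z in degrees, then the shift along the tool's x, y, z in mm, then the opening, from -1 (shut) to 1 (fully open). In form: [[wx, wy, wz, x, y, z, jaw], ...]. A call has exactly 8 rows; each row is the pose to reach, as a shift and turn from the pose commanded when the call began, along the tool's axes at that moment; what a row does not reach only later rows make up. A row lasts 1/10 s, in which the tool goes at most 50 mm and 8.59 degrees, less where a joint would pass 70% of its speed; a pose out of reach is approached as far as the arm can. A call with a gripper value outside its range is refused whole. The fingers move at their own pace and stop on an object; "grip_force" is the grip in N (left out, the last holds). Time passes only in rows, so rows that repeat a pose let the fingers close, or fill a call up. It gives the time, the measured TCP pose, the force, the opening and the grip force at its end, in the units of the state.
- bot.get_obs(): the state, without advancing time (a new reading comes with each control period).
- bot.camera(name): name is "scene" or "side" or "wrist"; returns the picture (400x640x3 uint8, red, green, blue); there is no depth.
- bot.camera_model(name): a dict with "K" (3x3 intrinsics, pixels), "R" (3x3) and "t" (3): a world point X has camera coordinates R X + t. Camera axes: x right, y down, z forward; pixel columns grow to the right and rows downward; lengths in m; the calibration is good to about 2 mm. A picture is of the moment at which its call begins: read the wrist's pose just before it. camera_model takes no time and is no camera call; for the wrist camera it gives the pose at the moment of the call.
- bot.finish_job(): hands the job in; it is judged then, once.
The state is a dict: "time_s": time; "q": joint angles; "joint_vel": joint speeds; "tau": joint torques, N m; "ee_pos": TCP position; "eef_rot": TCP orientation; "ft_force": force on the tool from outside, world axes, zero at the start; "ft_torque": the same for the moment, N m; "finger_gap": finger opening in m; "gripper_force": force on a finger pad.
Only numpy, scipy, OpenCV 4.12 (cv2) and the standard library are available. Lean on these libraries where they do the work, as an engineer would, in place of code of your own. Each camera call takes 0.05 s, during which the arm holds its last target. There are 200 camera calls.

TASK

Swing the sample arm round by one hole so that its dish comes under the slim needle probe (not the wide flat disc): hook a fingertip under the top of the pull ring to lift the spring pin, swing the arm while the pin is up, then let the ring go so that the pin drops fully home in its new hole. Do not pinch the ring or force it, leave the cup standing in its dish without touching it, leave the other things on the bench where they are, and finish clear of everything.

Things in the scene. Friction and masses are not known exactly. Their poses are not given: they have to be found in the camera images.
- fixture: Bolted-down index fixture. Origin on the pivot axis at bench height, at its robot-side end; x axis from the pivot to the middle hole and on, away from the robot; z up. White base 250 x 310 mm, from 60 mm before the pivot to 190 mm beyond. Aluminium index plate 110 x 290 mm, top 50 mm above the bench, 45 to 155 mm beyond the pivot, with five 14 mm holes 0.5 rad apart on an arc of 130 mm radius about it.
- pivot (a point): On the vertical pivot axis of the sample arm, 92 mm above the bench. The pivot cap is a dark disc 52 mm wide, its top 98 mm above the bench. The sample arm is a straight aluminium bar, 36 mm wide, 12 mm thick, top 86 mm above the bench, that points from the pivot away from the robot: ring and pin stand on it 130 mm from the pivot, the dish is on its far end, 220 mm from the pivot.
- swing_arm (a joint): Angle of the sample arm about the pivot, rad: 0 in the middle hole, where every run starts, growing anticlockwise seen from above. One hole is 0.5 rad: at 0.5 the dish is under the station on the left (seen from the robot), at -0.5 under the right one. Friction about 0.1 N m; it stays where it is left. The pin in a hole locks it, with about 0.01 rad of play.
- ring_bar (a point): Middle of the top bar of the upright steel pull ring, on the bar's centre line, 171 mm above the bench while the pin is home. Fixed to the pin, it rises and swings with it. Its plane lies across the arm: open towards the pivot and the dish. Round bar 8 mm thick; opening 64 mm wide, 46 mm high, rounded corners, straight top piece 36 mm long. Below it a 22 mm collar, top 106 mm above the bench.
- pin (a joint): Lift of the spring pin, m: 0 = fully home in a hole. Its tip reaches 14 mm into the plate with a round end, so it is clear of the plate from 0.014; upper stop at 0.036. The spring and weight take about 5 N at 0 and 8 N at the upper stop. When it is let go between holes the tip rides on the plate, at 0.014.
- dish (a point): Centre of the floor of the shallow round dish at the arm's far end, 91 mm above the bench; dish 84 mm wide, rim 7 mm high.
- cup_mid (a point): Centre of the white sample cup with dark berries (62 mm wide, 30 mm high, 60 g) that stands loose in the dish.
- needle_tip (a point): Tip of the slim needle probe (6 mm thick, vertical, pointing down), 135 mm above the bench, hanging from a white bracket at 181 to 197 mm height on a thin steel column that stands 85 mm beyond it. It is over the place to which the dish comes when the arm is at 0.5 or -0.5.
- disc_face (a point): Centre of the underside of the flat disc probe (50 mm wide), 136 mm above the bench, on a like stand over the other of those two places. Not this one.
- weight: Brass calibration weight, 38 mm wide, 70 mm high, standing beside the fixture; origin at the centre of its underside.
- spare_cup: Empty white cup, 62 mm wide, 30 mm high, beside the fixture; origin at the centre of its underside.
- spare_probe: Spare aluminium probe standing on its 40 mm disc, 55 mm high; origin at the centre of its underside.
- screwdriver: Screwdriver with a black handle, 160 mm long, lying on the bench beside the fixture; its x axis points along it to the tip.
- punnet: Clear open punnet with berries, 110 x 90 x 35 mm; origin at the centre of its underside.
Mind the look-alikes: they are no part of the job. Leave any purple or red look-alike of the part that bears cup_mid alone.

How it is judged:
On the way, in this order (a step that is already met when the one before it is completed fails the run):
1. the pin is lifted clear of the middle hole by the ring while the arm still stands there (value of joint pin above 0.011 m and value of joint swing_arm between -0.08 and 0.08 rad and contact force between the fingers and pin above 0.5 N), for 0.05 s.
2. the arm is swung, pin up, until the dish is nearly under the needle probe (value of joint pin above 0.004 m and horizontal distance between dish and needle_tip below 0.02 m).
At the end, for the whole second after the job is handed in: The dish is within 6 mm (in plan) of the needle's axis, the arm is at rest and the pin is home within 2.5 mm in that hole; the cup stands upright on the floor of the dish, within 14 mm of its centre (horizontal distance between dish and needle_tip below 0.006 m and value of joint pin below 0.0025 m and horizontal distance between cup_mid and dish below 0.014 m and angle between cup_mid's own z axis and vertical below 0.15 rad and height (world z) of cup_mid between 0.1 and 0.112 m and velocity of joint swing_arm between -0.05 and 0.05 rad/s); the robot touches nothing.
It fails at once if the ring is pinched or forced (more than 40 N on it) (contact force between the fingers and pin above 40 N).
It fails at once if the dish is swung under the wide disc (horizontal distance between dish and disc_face below 0.03 m).
It fails at once if the cup is touched by the robot (contact force between any of the fingers, the arm and sample_cup above 0.3 N).
It fails at once if the cup is lifted out of its dish or tipped (height (world z) of cup_mid above 0.125 m or angle between cup_mid's own z axis and vertical above 0.4 rad).
It fails at once if another thing on the bench is pushed out of its place or lifted (more than 25 mm) (distance of any of weight, spare_cup, spare_probe, screwdriver, punnet from where it was at the start of the episode above 0.025 m).
It also fails if it takes over 38 s, if anything falls off the work surface, if the arm or the gripper's body presses on something with over 40 N, if the wrist force passes 120 N, or if a joint passes its speed limit or range.

## Working session

There is one attempt and no reset: what is moved stays moved. The work goes in short steps, Python scripts to look and compute and a tool call to move; the robot and the scene stay as the last step left them, time stands still between calls to the robot, and variables do not carry over. Pictures are saved under pics/ and viewed, at most 10 in all, crops included, and the job is handed in when it is done.

Besides the shell and the picture viewer there is one more tool, called after "Emit:" in YAML: its name, and indented under it one key for each argument. move_arm: Moves the arm, as the interface text tells. Its arguments: {"type":"object","properties":{"plan":{"type":"array","items":{"type":"array","items":{"type":"number"}}},"grip_force":{"type":"number"}},"required":["plan"]}

```bash
mkdir -p pics
python3 - <<'E'
from rig import bot
import cv2,numpy as np
o=bot.get_obs();print(o['time_s'],o['ee_pos'],np.round(o['eef_rot'],3).tolist(),o['finger_gap'])
for n in("scene","side"):
    m=bot.camera_model(n);print(n,np.round(-m['R'].T@m['t'],3))
    cv2.imwrite(f'pics/{n}0.png',bot.camera(n)[:,:,::-1])
E
```

```text
0.0 [ 0.12092863 -0.53621232  0.40360496] [[0.975, 0.22, -0.001], [0.22, -0.975, 0.002], [-0.0, -0.002, -1.0]] 0.08551897211778524
scene [1.048 0.75  0.693]
side [ 0.269 -0.679  0.728]
```

View pics/scene0.png

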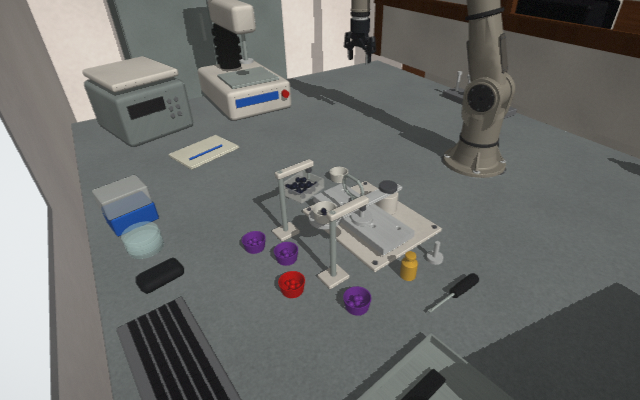

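View pics/side0.png

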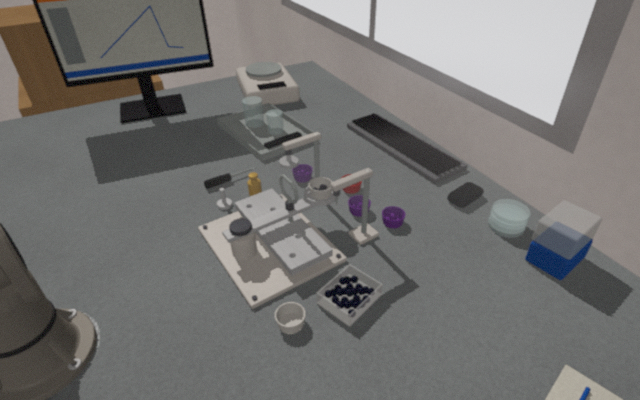

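The scene view shows the fixture around (370,215). In the side view the pivot cap is near (241,228), the ring near (290,190) and the dish near (321,188). I'll zoom in on both.

Run:
```python
import cv2,numpy as np
a=cv2.imread('pics/scene0.png')[150:300,250:450];b=cv2.imread('pics/side0.png')[120:310,190:390]
cv2.imwrite('pics/ca.png',cv2.resize(a,None,fx=4,fy=4,interpolation=2))
cv2.imwrite('pics/cb.png',cv2.resize(b,None,fx=3,fy=3,interpolation=2))
```

```text
(no output)
```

View pics/ca.png

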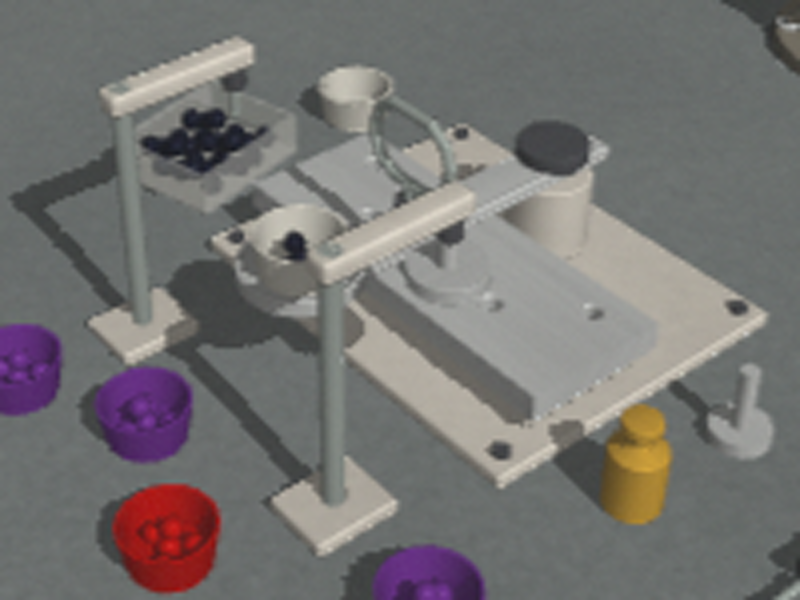

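View pics/cb.png

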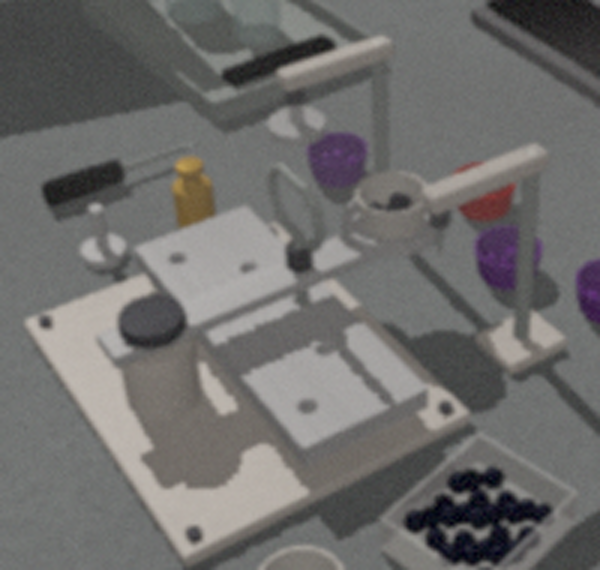

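The disc hangs at the far stand in the side view (crop 297,123), which is on the left. The needle is therefore at the right stand, so the arm must go to -0.5. Next I'll compute the positions.

```bash
cat > h.py <<'E'
import numpy as np
from rig import bot
def ray(m,p,z):
    c=-m['R'].T@m['t']; d=m['R'].T@np.linalg.solve(m['K'],[p[0],p[1],1]); return (c+d*(z-c[2])/d[2])
def proj(m,X):
    q=m['K']@(m['R']@np.array(X)+m['t']); return q[:2]/q[2]
E
python3 - <<'E'
from h import *
S=bot.camera_model('scene');D=bot.camera_model('side')
sc=lambda u,v:(250+u/4,150+v/4); sd=lambda u,v:(190+u/3,120+v/3)
for n,m,p,z in [('cap',S,sc(553,147),.098),('cap',D,sd(152,320),.098),('cup',S,sc(298,237),.121),('cup',D,sd(393,197),.121),
 ('collar',D,sd(300,247),.106),('corner bolt',D,sd(45,322),.02),('bolt',D,sd(193,535),.02),('bolt',D,sd(446,408),.02),
 ('needle brkt',S,sc(120,100),.197),('brkt end',S,sc(252,48),.197),('needleholder',D,sd(440,215),.17),('disc',D,sd(297,123),.136)]:
    print(n,np.round(ray(m,p,z),4))
E
```

```text
cap [0.448  0.0723 0.098 ]
cap [0.4411 0.0533 0.098 ]
cup [0.665  0.0917 0.121 ]
cup [0.6587 0.077  0.121 ]
collar [0.5718 0.0712 0.106 ]
corner bolt [0.3825 0.1853 0.02  ]
bolt [ 0.4106 -0.0889  0.02  ]
bolt [ 0.6277 -0.0661  0.02  ]
needle brkt [0.7353 0.0014 0.197 ]
brkt end [ 0.6364 -0.0094  0.197 ]
needleholder [ 0.6467 -0.021   0.17  ]
disc [0.628 0.196 0.136]
```

Run:
```python
from h import *
import cv2
S=bot.camera_model('scene');D=bot.camera_model('side')
sc=lambda u,v:(250+u/4,150+v/4); sd=lambda u,v:(190+u/3,120+v/3)
P=lambda m:m['K']@np.c_[m['R'],m['t']]
for n,a,b in [('cap',sc(553,147),sd(152,320)),('cup',sc(298,237),sd(393,197)),('nbrkt_end',sc(252,42),sd(430,190)),('nbrkt_far',sc(106,90),sd(540,150))]:
    X=cv2.triangulatePoints(P(S),P(D),np.array(a,float),np.array(b,float));X=(X[:3]/X[3]).ravel();print(n,X.round(4),(proj(S,X)-a).round(1))
W=bot.camera_model('wrist');o=bot.get_obs();c=-W['R'].T@W['t'];print('wrist cam in tool',o['eef_rot'].T@(c-o['ee_pos']),(W['R']@o['eef_rot']).round(3).tolist(),W['K'][0,0])
```

```text
cap [0.4422 0.0634 0.0903] [-0.6  0.2]
cup [0.6619 0.0846 0.1152] [-0.3  0. ]
nbrkt_end [ 0.6351 -0.0199  0.1958] [-1.5  0.1]
nbrkt_far [ 0.7362 -0.016   0.1955] [0.2 0. ]
wrist cam in tool [ 0.0716218  -0.00057048  0.03125506] [[0.001, 1.0, 0.0], [-0.959, 0.001, -0.282], [-0.282, -0.0, 0.959]] 280.65273715261776
```

Pivot is at about (0.442, 0.0635), the arm's heading is 0.096 rad, and the ring bar is near (0.571, 0.076, 0.171). The needle spot is around (0.644, -0.023), at -0.5. I'll move in high with the fingers shut.

Emit:
move_arm:
  plan:
    - [0, 0, 0, 45, -45, -8, -1]
    - [0, 0, 0, 80, -80, -20, -1]
    - [0, 0, 0, 115, -115, -30, -1]
    - [0, 0, 0, 150, -150, -45, -1]
    - [0, 0, 0, 185, -185, -45, -1]
    - [0, 0, 0, 220, -220, -45, -1]
    - [0, 0, 0, 255, -255, -45, -1]
    - [0, 0, 0, 290, -290, -45, -1]

```text
time_s: 0.9
ee_pos: [0.3327, -0.2001, 0.4496]
eef_rot: [[0.976, 0.22, 0.0], [0.22, -0.976, -0.001], [-0.0, 0.001, -1.0]]
ft_force: [1.5, -0.2, -0.6]
finger_gap: 0.0
gripper_force: 0.0
```

```bash
cat > st.py <<'E'
from h import *
o=bot.get_obs();R=o['eef_rot']
print(round(o['time_s'],2),'tcp',o['ee_pos'].round(4),'tip',(o['ee_pos']+.173*R[:,2]).round(4),'q',np.round(o['q'],3))
print(np.round(R,3).tolist(),'F',o['ft_force'].round(2),'gap',round(o['finger_gap'],4))
E
python3 st.py
```

```text
0.9 tcp [ 0.3327 -0.2001  0.4496] tip [ 0.3327 -0.2002  0.2766] q [ 0.86  -0.037 -0.347  1.802 -0.013  1.374 -0.834]
[[0.976, 0.22, 0.0], [0.22, -0.976, -0.001], [-0.0, 0.001, -1.0]] F [ 1.51 -0.23 -0.58] gap 0.0
```

Emit:
move_arm:
  plan:
    - [0, 0, -8.5, 15, -25, 0, -1]
    - [0, 0, -17, 30, -50, 0, -1]
    - [0, 0, -25.5, 45, -75, 0, -1]
    - [0, 0, -34, 60, -100, 0, -1]
    - [0, 0, -42.5, 75, -125, 0, -1]
    - [0, 0, -51, 90, -150, 0, -1]
    - [0, 0, -59.5, 109, -180, 0, -1]
    - [0, 0, -68, 109, -180, 0, -1]

```text
time_s: 1.7
ee_pos: [0.3994, 0.0025, 0.4497]
eef_rot: [[0.146, 0.989, 0.001], [0.989, -0.146, 0.003], [0.003, 0.0, -1.0]]
ft_force: [-0.7, -0.1, 1.1]
finger_gap: -0.0
gripper_force: 0.0
```

Emit:
move_arm:
  plan:
    - [0, 0, -8.5, 0, 0, 0, -1]
    - [0, 0, -17, 0, 0, 0, -1]
    - [0, 0, -25.5, 0, 0, 0, -1]
    - [0, 0, -34, 0, 0, 0, -1]
    - [0, 0, -42.5, 0, 0, 0, -1]
    - [0, 0, -51, 0, 0, 0, -1]
    - [0, 0, -59.5, 0, 0, 0, -1]
    - [0, 0, -68, 0, 0, 0, -1]

```text
time_s: 2.5
ee_pos: [0.3987, -0.0027, 0.4492]
eef_rot: [[-0.858, 0.514, -0.001], [0.514, 0.858, 0.0], [0.001, -0.001, -1.0]]
ft_force: [-0.5, 0.0, -0.4]
finger_gap: -0.0003
gripper_force: 0.0
```

```bash
python3 st.py
```

```text
2.5 tcp [ 0.3987 -0.0027  0.4492] tip [ 0.3985 -0.0027  0.2762] q [ 0.576 -0.006 -0.602  1.774 -0.004  1.374  1.006]
[[-0.858, 0.514, -0.001], [0.514, 0.858, 0.0], [0.001, -0.001, -1.0]] F [-0.49  0.02 -0.44] gap -0.0003
```

Emit:
move_arm:
  plan:
    - [0, 8, 0, 0, 0, 0, -1]
    - [0, 16, 0, 0, 0, 0, -1]
    - [0, 24, 0, 0, 0, 0, -1]
    - [0, 32, 0, 0, 0, 0, -1]
    - [0, 40, 0, 0, 0, 0, -1]
    - [0, 40, 0, 0, 0, 0, -1]
    - [0, 40, 0, 0, 0, 0, -1]
    - [0, 40, 0, 0, 0, 0, -1]

```text
time_s: 3.3
ee_pos: [0.3987, -0.0022, 0.45]
eef_rot: [[-0.657, 0.519, -0.548], [0.398, 0.855, 0.332], [0.64, 0.0, -0.768]]
ft_force: [-0.5, 0.2, 0.1]
finger_gap: 0.0002
gripper_force: 0.0
```

```bash
python3 st.py
cat > kin.py <<'E'
import numpy as np
from scipy.spatial.transform import Rotation as Ro
from scipy.optimize import least_squares
lo=np.array([-2.7,-.3,-1.27,.12,-1.44,.2,-3.05]);hi=np.array([2.7,1.91,1.3,2.57,4.58,2.03,3.05])
def fk(q,L):
    h,L1,L2,d=L; E=Ro.from_euler
    A=E('z',-q[0])*E('y',q[1]);B=A*E('z',-q[2])*E('y',q[3]);C=B*E('z',-q[4])*E('y',q[5])
    p=np.array([0,0,h])+A.apply([0,0,L1])+B.apply([0,0,L2])+C.apply([0,0,d])
    return p,(C*E('z',-q[6])).as_matrix()
E
python3 - <<'E'
from kin import *
from rig import bot
o=bot.get_obs()
D=[([1.307,.311,.014,1.512,-.004,1.319,-.027],[.1209,-.5362,.4036]),([.86,-.037,-.347,1.802,-.013,1.374,-.834],[.3327,-.2001,.4496]),([.576,-.006,-.602,1.774,-.004,1.374,1.006],[.3987,-.0027,.4492]),(o['q'],o['ee_pos'])]
f=lambda L:np.concatenate([fk(q,L)[0]-p for q,p in D])
s=least_squares(f,[.3,.45,.4,.2]);print(s.x,f(s.x).round(3))
print(fk(o['q'],s.x)[1].T@o['eef_rot'])
E
```

```text
3.3 tcp [ 0.3987 -0.0022  0.45  ] tip [0.304  0.0553 0.3171] q [ 0.572  0.276 -0.595  1.604 -0.227  1.892  0.967]
[[-0.657, 0.519, -0.548], [0.398, 0.855, 0.332], [0.64, 0.0, -0.768]] F [-0.52  0.24  0.05] gap 0.0002
[0.22103536 0.49843467 0.40870951 0.18974314] [ 0.016  0.005  0.     0.004  0.016  0.    -0.001  0.015  0.     0.006
  0.01  -0.   ]
[[-2.75545292e-16 -1.00000000e+00  4.53806065e-19]
 [ 1.00000000e+00 -2.42730819e-16 -3.36879954e-16]
 [ 1.96476170e-16 -8.67075045e-18  1.00000000e+00]]
```

```bash
cat > kin.py <<'E'
import numpy as np
from scipy.spatial.transform import Rotation as Ro
from scipy.optimize import least_squares
lo=np.array([-2.7,-.3,-1.27,.12,-1.44,.2,-3.05]);hi=np.array([2.7,1.91,1.3,2.57,4.58,2.03,3.05])
L0=[.22,.498,.409,.19,0,0,0]
T=Ro.from_euler('z',-np.pi/2)
def fk(q,L):
    E=Ro.from_euler
    A=E('z',-q[0])*E('y',q[1]);B=A*E('z',-q[2])*E('y',q[3]);C=B*E('z',-q[4])*E('y',q[5])
    p=np.array([0,0,L[0]])+A.apply([0,L[4],L[1]])+B.apply([0,L[5],L[2]])+C.apply([0,L[6],L[3]])
    return p,(C*E('z',-q[6])*T.inv()).as_matrix()
D=[([1.307,.311,.014,1.512,-.004,1.319,-.027],[.1209,-.5362,.4036]),([.86,-.037,-.347,1.802,-.013,1.374,-.834],[.3327,-.2001,.4496]),([.576,-.006,-.602,1.774,-.004,1.374,1.006],[.3987,-.0027,.4492]),([ 0.572,0.276,-0.595,1.604,-0.227,1.892,0.967],[ 0.3987,-0.0022,0.45  ])]
f=lambda L:np.r_[np.concatenate([fk(q,L)[0]-p for q,p in D]),1e-3*(np.array(L)-L0)]
L=least_squares(f,L0).x
def ik(p,R,q0,wt=.02):
    def g(q):
        a,b=fk(q,L);return np.r_[(a-p)*10,Ro.from_matrix(b.T@R).as_rotvec()*3,wt*(q-q0)]
    s=least_squares(g,np.clip(q0,lo+.01,hi-.01),bounds=(lo+.03,hi-.03));a,b=fk(s.x,L)
    return s.x,np.linalg.norm(a-p),np.linalg.norm(Ro.from_matrix(b.T@R).as_rotvec())
def tool(head,down):
    z=np.array([np.cos(head)*np.cos(down),np.sin(head)*np.cos(down),-np.sin(down)])
    x=np.array([np.cos(head)*np.sin(down),np.sin(head)*np.sin(down),np.cos(down)])
    return np.c_[x,np.cross(z,x),z]
E
python3 - <<'E'
from kin import *
print(L.round(4),f(L)[:12].round(4))
print((tool(.2,1.57)).round(2).tolist())
for dn in (20,30,40,50):
  for hd in (-.4,-.15,.1):
    R=tool(hd,np.radians(dn)); tip=np.array([.585,.06,.15]);p=tip-.173*R[:,2]
    best=min((ik(p,R,np.array(q0)) for q0 in ([.4,.3,-.5,2.2,3.1,.8,1.5],[.4,.3,-.5,2.2,2,.8,2.],[-.2,.3,.3,2.2,3.5,.8,1.])),key=lambda t:t[1]+t[2]*.1)
    print(dn,hd,best[0].round(2),round(best[1],3),round(best[2],3))
E
```

```text
[ 0.2485  0.4751  0.4172  0.1926 -0.014  -0.004   0.001 ] [ 0.0002 -0.      0.0006 -0.0002 -0.0001 -0.0002  0.     -0.     -0.0003
 -0.     -0.      0.    ]
[[0.98, 0.2, 0.0], [0.2, -0.98, 0.0], [0.0, 0.0, -1.0]]
20 -0.4 [-0.16  0.54 -0.61  2.37  1.97  1.36  1.99] 0.0 0.0
20 -0.15 [ 0.06  0.49 -0.63  2.52  2.38  1.24  1.95] 0.0 0.0
20 0.1 [ 0.84  0.82 -1.24  2.54  2.74  1.18  2.43] 0.011 0.011
30 -0.4 [-0.02  0.4  -0.68  2.31  1.82  1.08  2.22] 0.0 0.0
30 -0.15 [ 0.17  0.31 -0.68  2.44  2.21  0.85  2.13] 0.0 0.0
30 0.1 [ 0.25  0.24 -0.46  2.49  2.9   0.64  1.81] 0.0 0.0
40 -0.4 [ 0.12  0.31 -0.75  2.22  1.58  0.87  2.53] 0.0 0.0
40 -0.15 [ 0.22  0.2  -0.65  2.32  1.87  0.54  2.5 ] 0.0 0.0
40 0.1 [ 0.5   0.18 -0.71  2.36  2.54  0.28  2.17] 0.0 0.0
50 -0.4 [ 0.34  0.31 -0.9   2.1   1.28  0.8   2.9 ] 0.0 0.0
50 -0.15 [ 0.74  0.38 -1.24  2.18  1.47  0.68  3.02] 0.004 0.021
50 0.1 [-1.19  0.25  1.18  2.3   4.55  0.23  0.06] 0.012 0.06
```

```bash
cat >> kin.py <<'E'
def rows(poses):
    "poses: list of (p,R), poses[0]=start of call"
    p0,R0=poses[0]
    return [[*(round(float(v),1) for v in np.degrees(Ro.from_matrix(R0.T@R).as_rotvec())),*(round(float(v)) for v in R0.T@(p-p0)*1000),-1] for p,R in poses[1:]]
E
python3 - <<'E'
from kin import *
from rig import bot
o=bot.get_obs();q0=np.array(o['q'])
R=tool(-.15,np.radians(30));pre=np.array([.520,.084,.174])
qg,e1,e2=ik(pre-.173*R[:,2],R,np.array([.17,.31,-.68,2.44,2.2,.85,2.1]));print(qg.round(2),e1,e2)
qm=(q0+qg)/2; 
Rh=tool(-.15,np.radians(30));qh,e1,e2=ik(pre+[-.06,0,.10]-.173*Rh[:,2],Rh,qg);print('high',qh.round(2),e1,e2)
n=24;P=[];
for i in range(n+1):
    q=q0+(qh-q0)*i/n;p,Rr=fk(q,L);P.append((p,Rr))
    print(i,p.round(3),(p+.173*Rr[:,2]).round(3),round(float(np.degrees(np.linalg.norm(Ro.from_matrix(P[max(i-1,0)][1].T@Rr).as_rotvec()))),1))
for k in range(0,n,8):print(rows(P[k:k+9]))
E
```

```text
[ 0.09  0.14 -0.77  2.52  1.99  0.84  2.17] 7.554241212857222e-06 2.3895904331719875e-05
high [-0.62 -0.27 -0.17  2.49  1.42  0.75  2.72] 0.0065536783111628015 0.009519489619632324
0 [ 0.399 -0.002  0.45 ] [0.304 0.055 0.317] 0.0
1 [0.393 0.004 0.437] [0.3   0.047 0.297] 6.8
2 [0.387 0.009 0.425] [0.297 0.036 0.279] 7.1
3 [0.381 0.013 0.414] [0.296 0.023 0.264] 7.3
4 [0.376 0.015 0.405] [0.297 0.01  0.251] 7.5
5 [0.371 0.016 0.397] [ 0.3   -0.004  0.24 ] 7.7
6 [0.367 0.017 0.39 ] [ 0.305 -0.018  0.232] 7.9
7 [0.364 0.017 0.384] [ 0.311 -0.032  0.227] 8.1
8 [0.362 0.017 0.38 ] [ 0.32  -0.044  0.223] 8.3
9 [0.36  0.017 0.376] [ 0.33  -0.056  0.222] 8.4
10 [0.358 0.018 0.374] [ 0.342 -0.065  0.223] 8.6
11 [0.357 0.019 0.372] [ 0.355 -0.072  0.225] 8.7
12 [0.357 0.021 0.371] [ 0.369 -0.076  0.229] 8.8
13 [0.356 0.024 0.371] [ 0.383 -0.077  0.233] 8.9
14 [0.356 0.027 0.371] [ 0.398 -0.076  0.238] 9.0
15 [0.355 0.032 0.371] [ 0.412 -0.071  0.244] 9.1
16 [0.354 0.037 0.371] [ 0.426 -0.063  0.25 ] 9.2
17 [0.353 0.044 0.371] [ 0.438 -0.053  0.256] 9.3
18 [0.351 0.052 0.371] [ 0.449 -0.039  0.
[... 475 characters left out ...]
, [28.0, -19.7, -27.9, -11, 0, 70, -1], [33.4, -22.2, -33.4, -12, -1, 76, -1], [39.0, -24.3, -39.2, -13, -3, 81, -1]]
[[5.1, -2.1, -6.3, 1, 2, 3, -1], [10.3, -4.1, -12.8, 1, 3, 6, -1], [15.6, -5.7, -19.6, 1, 5, 7, -1], [20.9, -7.2, -26.5, 1, 7, 7, -1], [26.2, -8.4, -33.5, 0, 10, 7, -1], [31.6, -9.3, -40.7, -1, 13, 6, -1], [37.1, -10.0, -48.0, -1, 18, 4, -1], [42.7, -10.5, -55.4, -2, 23, 2, -1]]
[[5.1, -0.5, -7.8, -5, 1, -4, -1], [10.2, -0.8, -15.6, -11, 2, -10, -1], [15.2, -1.0, -23.6, -18, 4, -15, -1], [20.3, -0.9, -31.7, -25, 7, -21, -1], [25.4, -0.6, -39.8, -33, 11, -28, -1], [30.5, -0.1, -47.9, -41, 17, -34, -1], [35.6, 0.6, -56.1, -50, 25, -41, -1], [40.8, 1.5, -64.2, -60, 34, -48, -1]]
```

```bash
cat > p.py <<'E'
from kin import *
from rig import bot
q0=np.array([ 0.572,0.276,-0.595,1.604,-0.227,1.892,0.967])
R=tool(-.15,np.radians(32));pre=np.array([.520,.084,.174])
qh,e1,e2=ik(pre+[-.02,0,.04]-.173*R[:,2],R,np.array([.17,.31,-.68,2.44,2.2,.85,2.1]));print('high',qh.round(2),e1,e2)
n=24;P=[]
for i in range(n+1):
    q=q0+(qh-q0)*i/n;p,Rr=fk(q,L);P.append((p,Rr))
    if i%2==0:print(i,p.round(3),(p+.173*Rr[:,2]).round(3),round(float(np.degrees(np.linalg.norm(Ro.from_matrix(P[max(i-1,0)][1].T@Rr).as_rotvec()))),1))
for k in range(0,n,8):print(rows(P[k:k+9]))
E
python3 p.py
```

```text
high [ 0.12 -0.09 -0.73  2.49  1.73  0.6   2.42] 2.802424421737684e-05 9.273449383563165e-05
0 [ 0.399 -0.002  0.45 ] [0.304 0.055 0.317] 0.0
2 [ 0.39  -0.004  0.42 ] [0.302 0.023 0.273] 6.7
4 [ 0.384 -0.009  0.395] [ 0.307 -0.016  0.24 ] 7.2
6 [ 0.381 -0.017  0.376] [ 0.321 -0.055  0.218] 7.7
8 [ 0.382 -0.023  0.363] [ 0.344 -0.09   0.208] 8.2
10 [ 0.386 -0.026  0.355] [ 0.375 -0.115  0.207] 8.6
12 [ 0.392 -0.024  0.35 ] [ 0.41  -0.128  0.213] 8.9
14 [ 0.398 -0.015  0.348] [ 0.447 -0.124  0.223] 9.2
16 [0.401 0.001 0.345] [ 0.48  -0.104  0.233] 9.5
18 [0.4   0.024 0.341] [ 0.505 -0.069  0.24 ] 9.7
20 [0.393 0.05  0.334] [ 0.519 -0.023  0.24 ] 9.9
22 [0.378 0.079 0.322] [0.518 0.03  0.232] 10.1
24 [0.355 0.106 0.306] [0.5   0.084 0.214] 10.2
[[3.9, -4.1, -2.9, -7, -2, 15, -1], [8.2, -8.1, -6.1, -14, -6, 27, -1], [12.7, -11.9, -9.8, -22, -10, 39, -1], [17.5, -15.5, -13.8, -29, -14, 48, -1], [22.5, -19.0, -18.1, -35, -18, 55, -1], [27.8, -22.1, -22.7, -42, -21, 61, -1], [33.3, -25.0, -27.7, -48, -24, 66, -1], [39.0, -27.6, -32.9, -53, -26, 69, -1]]
[[5.3, -2.7, -5.9, -3, -1, 5, -1], [10.6, -5.2, -12.1, -6, -1, 8, -1], [16.0, -7.5, -18.7, -9, -1, 9, -1], [21.4, -9.5, -25.5, -13, 1, 9, -1], [26.8, -11.3, -32.5, -17, 4, 9, -1], [32.3, -12.8, -39.8, -21, 9, 7, -1], [37.9, -14.1, -47.3, -24, 15, 5, -1], [43.4, -15.1, -54.9, -27, 23, 2, -1]]
[[5.1, -1.3, -8.1, -9, 0, -5, -1], [10.0, -2.5, -16.4, -20, 2, -11, -1], [14.9, -3.5, -24.9, -31, 5, -18, -1], [19.8, -4.4, -33.5, -43, 10, -26, -1], [24.6, -5.2, -42.3, -55, 17, -34, -1], [29.3, -5.8, -51.2, -67, 27, -43, -1], [34.0, -6.2, -60.2, -79, 39, -51, -1], [38.6, -6.6, -69.4, -91, 54, -59, -1]]
```

Emit:
move_arm:
  plan:
    - [3.9, -4.1, -2.9, -7, -2, 15, -1]
    - [8.2, -8.1, -6.1, -14, -6, 27, -1]
    - [12.7, -11.9, -9.8, -22, -10, 39, -1]
    - [17.5, -15.5, -13.8, -29, -14, 48, -1]
    - [22.5, -19.0, -18.1, -35, -18, 55, -1]
    - [27.8, -22.1, -22.7, -42, -21, 61, -1]
    - [33.3, -25.0, -27.7, -48, -24, 66, -1]
    - [39.0, -27.6, -32.9, -53, -26, 69, -1]

```text
time_s: 4.1
ee_pos: [0.3819, -0.0225, 0.3633]
eef_rot: [[-0.937, -0.274, -0.217], [-0.175, 0.905, -0.388], [0.302, -0.325, -0.896]]
ft_force: [0.9, 0.7, 0.2]
finger_gap: -0.0002
gripper_force: 0.0
```

Emit:
move_arm:
  plan:
    - [5.3, -2.7, -5.9, -3, -1, 5, -1]
    - [10.6, -5.2, -12.1, -6, -1, 8, -1]
    - [16.0, -7.5, -18.7, -9, -1, 9, -1]
    - [21.4, -9.5, -25.5, -13, 1, 9, -1]
    - [26.8, -11.3, -32.5, -17, 4, 9, -1]
    - [32.3, -12.8, -39.8, -21, 9, 7, -1]
    - [37.9, -14.1, -47.3, -24, 15, 5, -1]
    - [43.4, -15.1, -54.9, -27, 23, 2, -1]

```text
time_s: 4.9
ee_pos: [0.4006, 0.0026, 0.3462]
eef_rot: [[-0.326, -0.844, 0.427], [-0.787, -0.008, -0.617], [0.524, -0.537, -0.662]]
ft_force: [-0.2, -0.2, -0.9]
finger_gap: 0.0
gripper_force: 0.0
```

```bash
python3 st.py
cat > p.py <<'E'
import sys
from kin import *
from rig import bot
o=bot.get_obs();q0=np.array(o['q']);a=[float(v) for v in sys.argv[1:]]  # tip xyz, head, down deg, n
R=tool(a[3],np.radians(a[4]))
qh,e1,e2=ik(np.array(a[:3])-.173*R[:,2],R,q0);print('goal',qh.round(2),e1,e2)
n=int(a[5]);P=[(o['ee_pos'],o['eef_rot'])]
for i in range(1,n+1):
    p,Rr=fk(q0+(qh-q0)*i/n,L);P.append((p,Rr))
    print(i,p.round(3),(p+.173*Rr[:,2]).round(3),round(float(np.degrees(np.linalg.norm(Ro.from_matrix(P[-2][1].T@Rr).as_rotvec()))),1))
for k in range(0,n,8):print(rows(P[k:k+9]))
E
python3 p.py .5 .084 .214 -.15 32 10
```

```text
4.9 tcp [0.4006 0.0026 0.3462] tip [ 0.4744 -0.104   0.2318] q [ 0.4    0.05  -0.822  2.177  1.06   1.06   1.912]
[[-0.326, -0.844, 0.427], [-0.787, -0.008, -0.617], [0.524, -0.537, -0.662]] F [-0.15 -0.17 -0.88] gap 0.0
goal [ 0.26 -0.1  -0.87  2.49  1.74  0.58  2.42] 1.627154219821349e-05 6.681758626869117e-05
1 [0.402 0.009 0.345] [ 0.488 -0.094  0.235] 8.0
2 [0.402 0.018 0.343] [ 0.499 -0.08   0.239] 8.0
3 [0.401 0.028 0.341] [ 0.508 -0.063  0.241] 8.1
4 [0.398 0.038 0.339] [ 0.515 -0.045  0.242] 8.2
5 [0.395 0.05  0.335] [ 0.52  -0.025  0.242] 8.3
6 [0.39  0.061 0.331] [ 0.522 -0.004  0.24 ] 8.3
7 [0.383 0.073 0.326] [0.521 0.018 0.236] 8.4
8 [0.375 0.084 0.32 ] [0.517 0.041 0.231] 8.4
9 [0.366 0.095 0.313] [0.51  0.063 0.223] 8.5
10 [0.355 0.106 0.306] [0.5   0.084 0.214] 8.5
[[4.3, -1.1, -6.6, -6, 0, -2, -1], [8.6, -2.2, -13.3, -14, 0, -7, -1], [12.8, -3.1, -20.2, -22, 2, -12, -1], [17.0, -3.9, -27.2, -31, 5, -18, -1], [21.1, -4.6, -34.4, -41, 10, -24, -1], [25.1, -5.3, -41.6, -50, 17, -31, -1], [29.0, -5.8, -49.0, -60, 25, -37, -1], [32.8, -6.2, -56.5, -70, 34, -44, -1]]
[[3.7, -0.7, -7.6, -14, -5, -7, -1], [7.2, -1.4, -15.3, -28, -9, -15, -1]]
```

Tracking is good, so I'll continue.

Emit:
move_arm:
  plan:
    - [4.3, -1.1, -6.6, -6, 0, -2, -1]
    - [8.6, -2.2, -13.3, -14, 0, -7, -1]
    - [12.8, -3.1, -20.2, -22, 2, -12, -1]
    - [17.0, -3.9, -27.2, -31, 5, -18, -1]
    - [21.1, -4.6, -34.4, -41, 10, -24, -1]
    - [25.1, -5.3, -41.6, -50, 17, -31, -1]
    - [29.0, -5.8, -49.0, -60, 25, -37, -1]
    - [32.8, -6.2, -56.5, -70, 34, -44, -1]

```text
time_s: 5.7
ee_pos: [0.376, 0.0851, 0.3205]
eef_rot: [[0.432, -0.385, 0.816], [-0.331, -0.909, -0.253], [0.839, -0.16, -0.52]]
ft_force: [0.5, 0.6, -0.7]
finger_gap: -0.0004
gripper_force: 0.0
```

Emit:
move_arm:
  plan:
    - [3.7, -0.7, -7.6, -14, -5, -7, -1]
    - [7.2, -1.4, -15.3, -28, -9, -15, -1]
    - [7.2, -1.4, -15.3, -28, -9, -15, -1]
    - [7.2, -1.4, -15.3, -28, -9, -15, -1]
    - [7.2, -1.4, -15.3, -28, -9, -15, -1]
    - [7.2, -1.4, -15.3, -28, -9, -15, -1]
    - [7.2, -1.4, -15.3, -28, -9, -15, -1]
    - [7.2, -1.4, -15.3, -28, -9, -15, -1]

```text
time_s: 6.5
ee_pos: [0.3563, 0.1054, 0.3058]
eef_rot: [[0.525, -0.159, 0.836], [-0.088, -0.987, -0.132], [0.847, -0.004, -0.532]]
ft_force: [-0.2, 0.1, 0.4]
finger_gap: 0.0001
gripper_force: 0.0
```

```bash
python3 st.py
python3 - <<'E'
from h import *
import cv2
W=bot.camera_model('wrist');a=bot.camera('wrist')[:,:,::-1].copy();cv2.imwrite('pics/w1raw.png',a)
np.savez('w1.npz',**{k:W[k] for k in 'KRt'})
u=np.array([-.0958,.9954,0]);
for X in ([.5714,.076,.171],np.array([.5714,.076,.171])+.018*u,np.array([.5714,.076,.171])-.018*u,[.442,.0635,.098]):
    p=proj(W,X);print(p.round(1));cv2.circle(a,tuple(int(v) for v in p),3,(0,0,255),1)
cv2.imwrite('pics/w1.png',a)
E
```

```text
6.5 tcp [0.3563 0.1054 0.3058] tip [0.501  0.0825 0.2137] q [ 0.307 -0.095 -0.894  2.482  1.742  0.569  2.414]
[[0.525, -0.159, 0.836], [-0.088, -0.987, -0.132], [0.847, -0.004, -0.532]] F [-0.25  0.13  0.45] gap 0.0001
[318.5 203.4]
[297.4 207.6]
[339.  199.2]
[362.9 397.3]
```

View pics/w1.png

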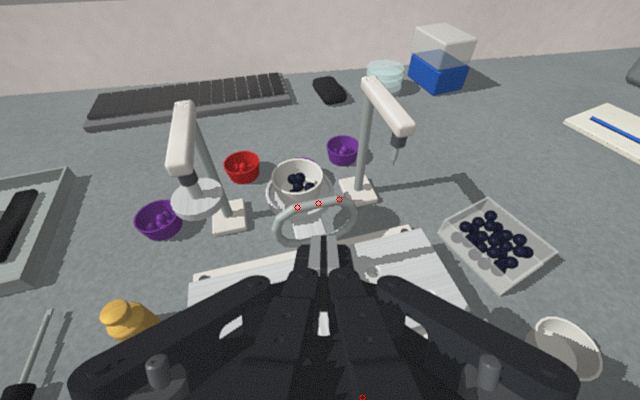

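The wrist view matches the prediction: the ring's top bar is at about (318,203). The needle is on the right at (398,150) and the disc on the left at (190,190). Next I line up and insert under the bar.

Emit:
move_arm:
  plan:
    - [0, 0, 0, -12, -2, 19, -1]
    - [0, 0, 0, -24, -5, 38, -1]
    - [0, 0, 0, -24, -5, 38, -1]
    - [0, 0, 0, -24, -5, 54, -1]
    - [0, 0, 0, -24, -5, 70, -1]
    - [0, 0, 0, -24, -5, 86, -1]
    - [0, 0, 0, -24, -5, 102, -1]
    - [0, 0, 0, -24, -5, 116, -1]

```text
time_s: 7.35
ee_pos: [0.442, 0.0969, 0.2247]
eef_rot: [[0.523, -0.159, 0.837], [-0.087, -0.987, -0.133], [0.848, -0.003, -0.531]]
ft_force: [-0.2, -0.5, 0.1]
finger_gap: 0.0004
gripper_force: 0.0
```

```bash
python3 st.py
python3 - <<'E'
from h import *
import cv2
a=bot.camera('wrist')[:,:,::-1][130:330,190:450];b=bot.camera('side')[:,:,::-1][120:260,190:390]
b=cv2.resize(b,(400,280),interpolation=2);a=cv2.resize(a,(400,308),interpolation=2)
cv2.imwrite('pics/w2.png',np.vstack([a,b]))
E
```

```text
7.35 tcp [0.442  0.0969 0.2247] tip [0.5868 0.0739 0.1329] q [ 0.269  0.403 -0.836  2.404  2.147  0.919  2.219]
[[0.523, -0.159, 0.837], [-0.087, -0.987, -0.133], [0.848, -0.003, -0.531]] F [-0.18 -0.55  0.12] gap 0.0004
```

View pics/w2.png

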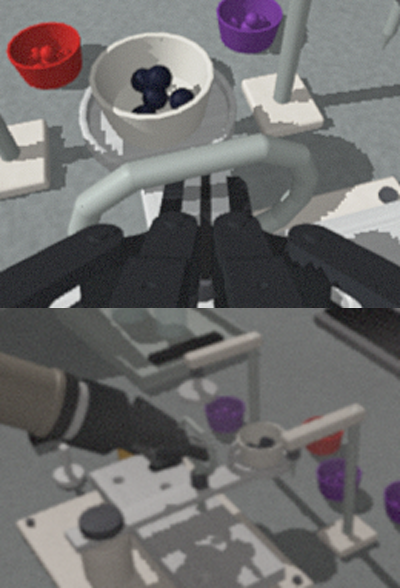

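The shut fingertips are through the ring under the top bar, with no contact yet. I'll lift slowly.

Emit:
move_arm:
  plan:
    - [0, 0, 0, 3, 0, -2, -1]
    - [0, 0, 0, 6, 0, -4, -1]
    - [0, 0, 0, 8, 0, -5, -1]
    - [0, 0, 0, 10, 0, -6, -1]
    - [0, 0, 0, 12, 0, -7.5, -1]
    - [0, 0, 0, 14, 0, -9, -1]
    - [0, 0, 0, 17, 0, -10.6, -1]
    - [0, 0, 0, 17, 0, -10.6, -1]

```text
time_s: 8.25
ee_pos: [0.4403, 0.0968, 0.2429]
eef_rot: [[0.528, -0.158, 0.834], [-0.087, -0.987, -0.132], [0.845, -0.003, -0.535]]
ft_force: [-3.3, -0.6, -4.9]
finger_gap: -0.0001
gripper_force: 3.0
```

Emit:
move_arm:
  plan:
    - [0, 0, 0, 2, 0, -1, -1]
    - [0, 0, 0, 4, 0, -2.5, -1]
    - [0, 0, 0, 6, 0, -4, -1]
    - [0, 0, 0, 8, 0, -5, -1]
    - [0, 0, 0, 10, 0, -6.3, -1]
    - [0, 0, 0, 12.7, 0, -8, -1]
    - [0, 0, 0, 12.7, 0, -8, -1]
    - [0, 0, 0, 12.7, 0, -8, -1]

```text
time_s: 9.05
ee_pos: [0.4405, 0.0969, 0.2581]
eef_rot: [[0.527, -0.158, 0.835], [-0.087, -0.987, -0.132], [0.845, -0.003, -0.534]]
ft_force: [-5.1, 0.6, -6.2]
finger_gap: -0.0
gripper_force: 4.4
```

```bash
python3 st.py
python3 - <<'E'
from h import *
import cv2
W=bot.camera_model('wrist');a=bot.camera('wrist')[:,:,::-1].copy()
S=bot.camera_model('side')
b=bot.camera('side')[:,:,::-1].copy()
for dz,c in ((0,(0,0,255)),(.015,(0,255,0)),(.03,(255,0,0))):
    for m,i in((W,a),(S,b)):
        X=np.array([.5714,.076,.171+dz]);u=np.array([-.0958,.9954,0])*.018
        cv2.line(i,tuple(int(v) for v in proj(m,X-u)),tuple(int(v) for v in proj(m,X+u)),c,1)
a=cv2.resize(a[130:290,220:420],(700,560//1),interpolation=0)
cv2.imwrite('pics/w3.png',a)
E
```

```text
9.05 tcp [0.4405 0.0969 0.2581] tip [0.585  0.0741 0.1657] q [ 0.309  0.283 -0.856  2.381  2.05   0.797  2.301]
[[0.527, -0.158, 0.835], [-0.087, -0.987, -0.132], [0.845, -0.003, -0.534]] F [-5.15  0.62 -6.2 ] gap -0.0
```

View pics/w3.png

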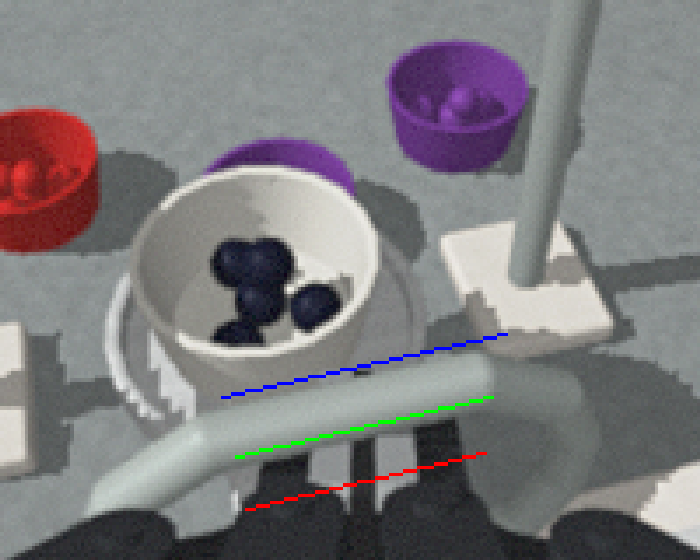

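The bar now sits between the +15 mm (green) and +30 mm (blue) lines, so it is about 21 mm up and the pin is clear. I'll swing clockwise along the 130 mm arc.

Emit:
move_arm:
  plan:
    - [0, 0, 0, 0.4, 2, 0.4, -1]
    - [0, 0, 0, 0.8, 6, 1.3, -1]
    - [0, 0, 0, 1.3, 10.5, 1.9, -1]
    - [0, 0, 0, 1.7, 15.5, 2.6, -1]
    - [0, 0, 0, 2, 20.5, 3, -1]
    - [0, 0, 0, 2.2, 25.6, 3.3, -1]
    - [0, 0, 0, 2.3, 30, 3.5, -1]
    - [0, 0, 0, 2.3, 32, 3.5, -1]

```text
time_s: 9.95
ee_pos: [0.4399, 0.0644, 0.2584]
eef_rot: [[0.526, -0.158, 0.836], [-0.087, -0.987, -0.132], [0.846, -0.004, -0.533]]
ft_force: [-5.4, 1.5, -6.6]
finger_gap: 0.0002
gripper_force: 4.3
```

```bash
python3 st.py
cat > ang.py <<'E'
from h import *
import cv2,sys
# cup rim centre in side/scene views vs predictions by arm angle
piv=np.array([.442,.0635])
for n in ('side','scene'):
    m=bot.camera_model(n);a=bot.camera(n)[:,:,::-1].copy()
    for q,c in ((0,(0,0,255)),(-.25,(0,255,255)),(-.5,(0,255,0))):
        h=.096+q;X=[*(piv+.22*np.array([np.cos(h),np.sin(h)])),.115];p=proj(m,X);cv2.circle(a,tuple(int(v) for v in p),2,c,-1)
    p=proj(m,[.6,.03,.12]).astype(int)
    b=cv2.resize(a[p[1]-60:p[1]+60,p[0]-80:p[0]+80],(640,480),interpolation=2)[:, :]
    cv2.imwrite(f'pics/{sys.argv[1]}_{n}.png',b)
x=[cv2.imread(f'pics/{sys.argv[1]}_{n}.png') for n in('side','scene')]
cv2.imwrite(f'pics/{sys.argv[1]}.png',cv2.resize(np.hstack(x),(800,300)))
E
```

```text
9.95 tcp [0.4399 0.0644 0.2584] tip [0.5845 0.0416 0.1661] q [ 0.399  0.25  -0.835  2.409  2.156  0.723  2.256]
[[0.526, -0.158, 0.836], [-0.087, -0.987, -0.132], [0.846, -0.004, -0.533]] F [-5.39  1.46 -6.64] gap 0.0002
```

Emit:
move_arm:
  plan:
    - [0, 0, 0, 0, 3, 0, -1]
    - [0, 0, 0, -0.1, 7, -0.2, -1]
    - [0, 0, 0, -0.3, 12, -0.5, -1]
    - [0, 0, 0, -0.6, 17, -1, -1]
    - [0, 0, 0, -1, 22, -1.6, -1]
    - [0, 0, 0, -1.4, 27, -2.4, -1]
    - [0, 0, 0, -1.8, 30.5, -3, -1]
    - [0, 0, 0, -2, 32.2, -3.4, -1]

```text
time_s: 10.75
ee_pos: [0.4307, 0.0342, 0.2583]
eef_rot: [[0.527, -0.155, 0.836], [-0.086, -0.988, -0.129], [0.846, -0.004, -0.534]]
ft_force: [-5.0, 3.1, -7.5]
finger_gap: 0.0
gripper_force: 4.5
```

```bash
python3 st.py;python3 ang.py s2
```

```text
10.75 tcp [0.4307 0.0342 0.2583] tip [0.5753 0.0119 0.1659] q [ 0.493  0.209 -0.823  2.448  2.281  0.654  2.186]
[[0.527, -0.155, 0.836], [-0.086, -0.988, -0.129], [0.846, -0.004, -0.534]] F [-4.95  3.13 -7.52] gap 0.0
```

View pics/s2.png

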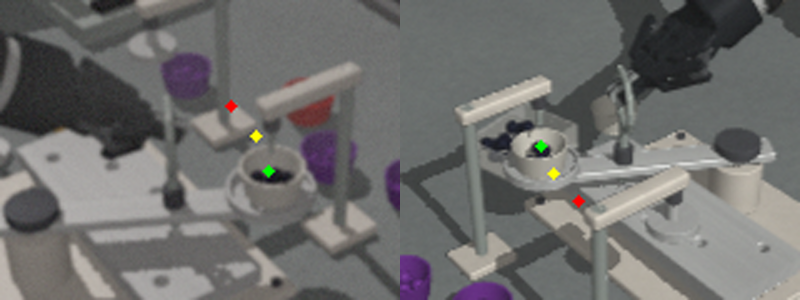

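```bash
cat > tri.py <<'E'
from h import *
import cv2
S=bot.camera_model('scene');D=bot.camera_model('side');P=lambda m:m['K']@np.c_[m['R'],m['t']]
def full(m,u,v):
    p=proj(m,[.6,.03,.12]).astype(int);return np.array([p[0]-80+u/2.5,p[1]-60+v/2.5])
def tri(a,b):
    X=cv2.triangulatePoints(P(S),P(D),a,b);return (X[:3]/X[3]).ravel()
E
python3 - <<'E'
from tri import *
for n,a,b in (('cup',(539-400,150),(274,177)),('collar',(623-400,150),(174,190)),('cap',(738-400,145),(33,209)),('needleholder',(541-400,115),(271,123))):
    X=tri(full(S,*a),full(D,*b));print(n,X.round(4),'ang',round(np.arctan2(X[1]-.0635,X[0]-.442)-.096,3))
E
```

```text
cup [ 0.6469 -0.0241  0.1091] ang -0.5
collar [0.5633 0.014  0.0998] ang -0.483
cap [0.4432 0.0638 0.0899] ang 0.125
needleholder [ 0.6498 -0.0114  0.1612] ang -0.442
```

The arm angle is about -0.49. I'll lower the ring.

Emit:
move_arm:
  plan:
    - [0, 0, 0, -3, 0, 2, -1]
    - [0, 0, 0, -6, 0, 4, -1]
    - [0, 0, 0, -9, 0, 6, -1]
    - [0, 0, 0, -12, 0, 8, -1]
    - [0, 0, 0, -15, 0, 10, -1]
    - [0, 0, 0, -19, 0, 12, -1]
    - [0, 0, 0, -23, 0, 14, -1]
    - [0, 0, 0, -27, 0, 16.5, -1]

```text
time_s: 11.65
ee_pos: [0.4337, 0.0335, 0.2296]
eef_rot: [[0.516, -0.16, 0.841], [-0.087, -0.987, -0.134], [0.852, -0.004, -0.524]]
ft_force: [-0.1, -0.4, -0.4]
finger_gap: 0.0001
gripper_force: 0.0
```

```bash
python3 st.py;python3 - <<'E'
from h import *
import cv2
W=bot.camera_model('wrist');a=bot.camera('wrist')[:,:,::-1].copy();cv2.imwrite('pics/w4raw.png',a)
h=-.404;piv=np.array([.442,.0635]);X0=np.array([*(piv+.13*np.array([np.cos(h),np.sin(h)])),.171]);u=np.array([-np.sin(h),np.cos(h),0])*.018
for dz,c in ((0,(0,0,255)),(.014,(0,255,0))):
    X=X0+[0,0,dz];cv2.line(a,tuple(int(v) for v in proj(W,X-u)),tuple(int(v) for v in proj(W,X+u)),c,1)
# needle axis and dish centre
cv2.imwrite('pics/w4.png',cv2.resize(a[60:300,200:460],(780,600),interpolation=1)[:600])
E
```

```text
11.65 tcp [0.4337 0.0335 0.2296] tip [0.5792 0.0102 0.139 ] q [ 0.46   0.332 -0.816  2.468  2.349  0.8    2.14 ]
[[0.516, -0.16, 0.841], [-0.087, -0.987, -0.134], [0.852, -0.004, -0.524]] F [-0.07 -0.39 -0.38] gap 0.0001
```

View pics/w4.png

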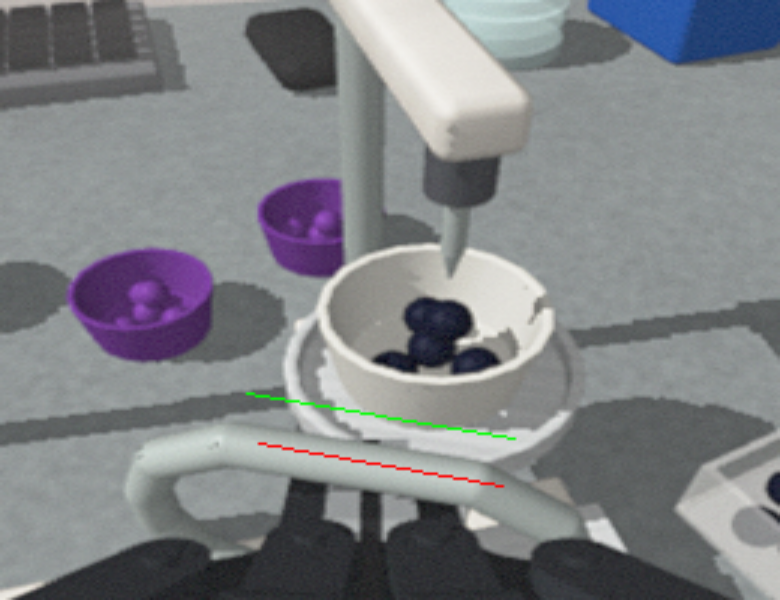

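Run:
```python
from h import *
from scipy.optimize import least_squares
W=bot.camera_model('wrist');o=bot.get_obs();R=o['eef_rot']
Rct=W['R']@R; ct=R.T@(-W['R'].T@W['t']-o['ee_pos'])
R3=np.array([[0.527,-0.158,0.835],[-0.087,-0.987,-0.132],[0.845,-0.003,-0.534]]);c3=np.array([.4405,.0969,.2581])+R3@ct
W3=dict(K=W['K'],R=Rct@R3.T);W3['t']=-W3['R']@c3
def sol(m,l,r):
    def f(v):
        h,z=v;X=np.array([.442+.13*np.cos(h),.0635+.13*np.sin(h),z]);u=.018*np.array([-np.sin(h),np.cos(h),0])
        return np.r_[proj(m,X+u)-l,proj(m,X-u)-r]
    s=least_squares(f,[0,.18]);return s.x,s.fun
print(sol(W3,(220+203/3.5,130+437/3.5),(220+492/3.5,130+372/3.5)))
print(sol(W,(200+232/3,60+437/3),(200+492/3,60+478/3)))
# needle tip vs dish centre in plan
n=ray(W,(200+450/3,60+277/3),.135);d=ray(W,(200+434/3,60+355/3),.098);print(n,d)
```

```text
(array([0.11280137, 0.19321975]), array([ 2.58924699, -0.55843969, -2.92307256, -0.49545185]))
(array([-0.38548363,  0.19039255]), array([-3.23786001, -0.69400165,  2.62206099,  1.86495543]))
[ 0.66275566 -0.02394258  0.135     ] [ 0.67234692 -0.02374807  0.098     ]
```

The arm angle changed by -0.498 rad, and the bar is close to its home-height line. The needle is over the cup. I'll withdraw straight back.

Emit:
move_arm:
  plan:
    - [0, 0, 0, -2.5, 0, 1.5, -1]
    - [0, 0, 0, -2.5, 0, -10, -1]
    - [0, 0, 0, -2.5, 0, -25, -1]
    - [0, 0, 0, -2.5, 0, -40, -1]
    - [0, 0, 0, -2.5, 0, -60, -1]
    - [0, 0, 0, 5, 0, -80, -1]
    - [0, 0, 0, 15, 0, -95, -1]
    - [0, 0, 0, 25, 0, -95, -1]

```text
time_s: 12.5
ee_pos: [0.3644, 0.0445, 0.301]
eef_rot: [[0.52, -0.157, 0.839], [-0.083, -0.988, -0.133], [0.85, -0.001, -0.527]]
ft_force: [0.8, -0.2, 0.2]
finger_gap: 0.0004
gripper_force: 0.0
```

```bash
python3 st.py;python3 - <<'E'
from h import *
import cv2
W=bot.camera_model('wrist');a=bot.camera('wrist')[:,:,::-1].copy();cv2.imwrite('pics/w5raw.png',a)
h=-.389;piv=np.array([.442,.0635]);X0=np.array([*(piv+.13*np.array([np.cos(h),np.sin(h)])),.171]);u=np.array([-np.sin(h),np.cos(h),0])*.018
for dz,c in ((0,(0,0,255)),(.014,(0,255,0))):
    X=X0+[0,0,dz];cv2.line(a,tuple(int(v) for v in proj(W,X-u)),tuple(int(v) for v in proj(W,X+u)),c,1)
p=proj(W,X0).astype(int);print(p)
y,x=max(p[1]-110,0),max(p[0]-110,0)
c=cv2.resize(a[y:y+180,x:x+220],(640,524),interpolation=0)
cv2.imwrite('pics/w5.png',c)
E
```

```text
12.5 tcp [0.3644 0.0445 0.301 ] tip [0.5097 0.0215 0.2098] q [ 0.555 -0.143 -0.866  2.53   2.158  0.395  2.164]
[[0.52, -0.157, 0.839], [-0.083, -0.988, -0.133], [0.85, -0.001, -0.527]] F [ 0.76 -0.17  0.22] gap 0.0004
[322 217]
```

View pics/w5.png

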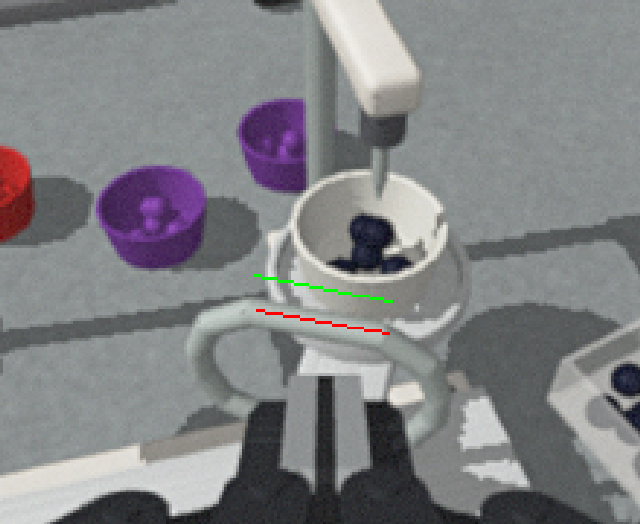

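The ring bar lies on the home-height line (red), well below the riding line (green). The cup stands in its dish under the needle and the gripper is clear. Handing in.

```bash
python3 -c "
from rig import bot
print(bot.finish_job())"
```

```text
the job is handed in; nothing more can be done
None
```

I swung the sample arm one hole to the right (about -0.5 rad), so the dish is under the needle probe. By the last picture the pin is home, the cup stands in its dish and the robot is clear; the job is handed in, but no verdict came back.

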